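# Hold two blanks in the deburring fixture

## Robot

A 6-joint arm with a two-finger parallel gripper is mounted at the origin on a cart in front of the work surface, level with it; the furniture and walls round the work are solid. World frame = base frame: x ahead of the robot, y to its left, z up, the work surface at z = 0. Lengths are in mm, angles in rad, forces in N, time in s.
With the tool pointing down it reaches from about 275 to 1000 mm from the base axis. Payload 8.4 kg.
Tool frame: the origin (TCP) lies between the finger pads; the fingertips stand 22 mm ahead of it and the grasp point (between the pads) lies 3 mm ahead of it (r.nose_length is the z of the fingertips in the tool frame, in mm); z points along the fingers, y is the line along which they close (so a half turn about z gives the same grasp; the last joint's range is limited). The gripper opens to 85 mm and grips with 20 to 120 N. Pads are 22 mm wide; open, the fingers measure 114 mm over their backs; the gripper's body (76 mm by 85 mm) begins 54 mm behind the grasp point. The pads swing forward as they close: fully open they stand 13 mm farther back than shut.
Start: joints at [1.311, 0.353, 1.633, -0, 1.155, -0.002], TCP at [159.345, 604.349, 253.281] pointing down, gripper open.
Joint ranges: [-2.63, 2.63], [-0.92, 2.1], [0.06, 2.66], [-1.3, 4.44], [0, 2.69], [-3.02, 3.02]. Speed limits (rad/s): [2.22, 2.22, 2.79, 3.14, 3.14, 3.14].

## Interface

Orientations are given as [roll, pitch, yaw] about the fixed x, y, z axes, in that order (R = Rz(yaw) Ry(pitch) Rx(roll)).
In Python, from rig import r, cams gives the robot as it stands.
- The arm moves only by the shell command python3 -m handwheel 'ROWS' [FORCE]. ROWS is rows parted by semicolons, their numbers by spaces, 1 to 5 of them, each of 7 numbers: a rotation vector rx, ry, rz in rad, then dx, dy, dz in mm, then the opening from 0.0 (shut) to 1.0 (fully open); each row shifts and turns the commanded pose from where the row before left it, along the tool's axes as they then stand; what a row does not reach is not made up. A row lasts 1/12 s, in which the tool goes at most 41.7 mm and 0.125 rad, less where a joint would pass 70% of its speed; a pose out of reach is approached as far as the arm can. The fingers move at their own pace and stop on an object; FORCE is the grip in N (left out, the last holds). Time passes only in rows, so rows that do not move let the fingers close. It prints the time, the measured TCP pose, the force, the opening and the grip force at its end.
- r.sense(): the state, without advancing time (a new reading comes with each control period).
- cams.grab_frame(name): name is "scene" or "top" or "wrist"; returns the picture (420x560x3 uint8, red, green, blue); there is no depth.
- cams.camera_params(name): a dict with "fx", "fy", "cx", "cy" (pixels), "dist_coeffs" ([k1, k2, p1, p2, k3] as OpenCV has them; the pictures are not rectified), "rvec" (rotation vector, rad) and "tvec" (3), from world to camera coordinates, as OpenCV has them. Camera axes: x right, y down, z forward; pixel columns grow to the right and rows downward; lengths in mm; the calibration is good to about 2 mm. A picture is of the moment at which its call begins: read the wrist's pose just before it. camera_params takes no time and is no camera call; for the wrist camera it gives the pose at the moment of the call.
- r.sign_off(): hands the job in; it is judged then, once.
The state is a dict: "clock": time; "qpos": joint angles; "qvel": joint speeds; "joint_efforts": joint torques, N m; "eef_pos": TCP position; "tcp_rot": TCP orientation; "contact_force": force on the tool from outside, world axes, zero at the start; "wrist_torque": the same for the moment, N m; "opening": opening from 0.0 (shut) to 1.0 (fully open); "grasp_force": force on a finger pad.
Only numpy, scipy, OpenCV 4.12 (cv2) and the standard library are available. Lean on these libraries where they do the work, as an engineer would, in place of code of your own. Each camera call takes 0.05 s, during which the arm holds its last target. There are 200 camera calls.

## Task

Stand the two bare aluminium blanks from the blue transit rack on edge in the two slots of the deburring fixture, one in each slot, and let go of them. Then press the fixture's red paddle down until its lever lies level, so that the sprung feet push both blanks home against the end stop, and finish still holding it level with the fingers while I deburr their top edges. Leave the black plate in the rack and do not disturb the tools lying about.

Things in the scene. Friction and masses are not known exactly. Their poses are not given: they have to be found in the camera images.
- blank_a: Bare silver aluminium plate, 90 mm long, 70 mm tall and 10 mm thick with a 22 mm bore and four 9 mm bolt holes, about 0.16 kg, standing on edge in one of the three slots of the blue rack (any of them). Origin: middle of its underside as it stands; x along its length, y through its thickness, z up. Both ends and both faces are alike.
- blank_b: Second bare silver aluminium plate, the same as blank_a.
- black_plate: Finished black plate of the same size as the blanks, in the remaining slot of the blue rack; it stays there.
- transit_rack: Blue plastic rack, 104 x 158 x 32 mm, fixed. Origin: middle of its underside; the three slots run along its x, 55 mm apart along its y (at y = -55, 0, +55 mm), 13.5 mm wide, floor 10 mm above the bench, rib tops 32 mm, so a plate's top edge stands 80 mm above the bench and 48 mm above the ribs.
- fixture: Aluminium deburring fixture, fixed. Origin: on the bench under the middle between its two slots; x runs along the slots to the dark end stop (face at x = +45 mm, top 60 mm above the bench), z up. Lever and red paddle are at its -x end, to the robot's right: pivot at x = -68 mm, 97 mm above the bench, between two grey cheeks 112 mm high at y = -45 and +45 mm.
- slot_near (a point): Floor of the slot nearer the robot (fixture y = +27.5 mm), 14 mm above the bench, under the middle of a blank that is home against the stop; axes as the fixture's. Slot along x, 13.5 mm wide, 25 mm deep, lips rounded 4 mm, open at the -x end. With the lever up a blank has 16 mm of play: set its middle 0 to 16 mm to -x of here (8 is best); the feet push it home.
- slot_far (a point): The same point of the slot farther from the robot (fixture y = -27.5 mm).
- hold_lever (a joint): Angle of the sprung bell-crank lever, rad: 0 = released, paddle end raised 0.45 rad (26 degrees); 0.45 = level; 0.62 = bottom stop. Grows as the paddle goes down; springs back to 0 when let go. Holding it level takes about 14 N straight down on the paddle's middle with both blanks in, 4 N with none; the paddle's middle falls about 43 mm from released to level.
- paddle_top (a point): Middle of the upper face of the red paddle, 100 mm from the lever's pivot and 7 mm above the lever's centre line: about 147 mm above the bench when released, 104 mm when level. The paddle is 70 mm long (along the lever), 30 mm wide and 14 mm thick. When the lever is released the point's axes are the fixture's; they tilt with the lever.
- foot_near: Black rubber-nosed spring foot, 13 mm across, on the lever's lower arm, in line with slot_near; at rest its nose clears a home blank's end by 16 mm. With the lever level it pushes the blank's end at mid height towards the stop with about 10 N. Origin: lower end of the lever's arm, 20 mm behind the nose.
- foot_far: The same foot in line with slot_far.
- deburr_tool: Deburring tool with orange handle, 142 mm long, lying on the bench; leave it. Origin: middle of its underside.
- plug_gauge_b: Steel and white plug gauge, 112 mm long, lying on the bench; leave it. Origin: middle of its underside.
- oil_bottle: White oil bottle with red spout, 42 mm across, 157 mm tall, standing behind the fixture; leave it. Origin: middle of its underside.

How it is judged:
By the outcome, as a careful person would: the job done as asked, in the order asked, and still so for the second after the job is handed in, while the arm keeps its last pose, push and grip.
It also fails if it takes over 54 s, if anything falls off the work surface, if the arm or the gripper's body presses on something with over 40 N, if the wrist force passes 120 N, or if a joint passes its speed limit or range.

## Working session

There is one attempt and no reset: what is moved stays moved. The work goes in short steps, Python scripts to look and compute and a shell command to move; the robot and the scene stay as the last step left them, time stands still between calls to the robot, and variables do not carry over. Pictures are saved under pics/ and viewed, at most 10 in all, crops included, and the job is handed in when it is done.

```bash
mkdir -p pics; ls
cat > h.py <<'E'
import numpy as np, cv2
from rig import r, cams
def P(n):
    p=cams.camera_params(n); K=np.array([[p['fx'],0,p['cx']],[0,p['fy'],p['cy']],[0,0,1]],float)
    R=cv2.Rodrigues(np.array(p['rvec'],float))[0]; t=np.array(p['tvec'],float).ravel(); return K,np.array(p['dist_coeffs'],float),R,t
def ray(c,uv):
    K,d,R,t=c; n=cv2.undistortPoints(np.array(uv,float).reshape(-1,1,2),K,d).reshape(-1,2)
    D=np.c_[n,np.ones(len(n))]@R; return -R.T@t,D
def onz(c,uv,z):
    o,D=ray(c,uv); return o+D*((z-o[2])/D[:,2])[:,None]
def proj(c,X):
    K,d,R,t=c; return cv2.projectPoints(np.array(X,float).reshape(-1,1,3),cv2.Rodrigues(R)[0],t,K,d)[0].reshape(-1,2)
def save(n,f):
    im=cams.grab_frame(n); cv2.imwrite('pics/'+f,cv2.cvtColor(im,cv2.COLOR_RGB2BGR)); return im
E
python3 - <<'E'
from h import *
for n in ['top','scene']:
    save(n,n+'0.png'); c=P(n); print(n,ray(c,[[280,210]]))
print(r.sense())
E
```

```text
pics
top (array([ 378.75023691,  -54.86161751, 1391.32487211]), array([[ 1.61822681e-01,  9.19355081e-04, -9.86837897e-01]]))
scene (array([-228.03655897, -942.0136015 ,  764.0435617 ]), array([[ 0.58162834,  0.65419912, -0.48382109]]))
{'clock': 0.1, 'qpos': array([ 1.31063115e+00,  3.53563265e-01,  1.63404398e+00,  2.42905447e-05,
        1.15524179e+00, -2.42393780e-03]), 'qvel': array([ 4.62390423e-04, -1.34004196e-03,  2.91530369e-04, -2.30800698e-04,
        2.20645218e-05,  9.57440444e-04]), 'joint_efforts': array([ 1.20505018e-03, -6.06357765e+01, -3.42820644e+01,  1.71822126e-04,
        3.93496957e-03, -1.30067988e-06]), 'eef_pos': array([159.2143824 , 603.96300036, 252.65326605]), 'tcp_rot': array([-3.14033633e+00, -2.52562298e-05,  2.88384158e+00]), 'contact_force': array([ 0.18300574, -0.18924299, -0.57779863]), 'wrist_torque': array([ 0.01635481, -0.04092885, -0.0128208 ]), 'grasp_force': 0.0, 'opening': 1.0025390966371814}
```

View pics/top0.png

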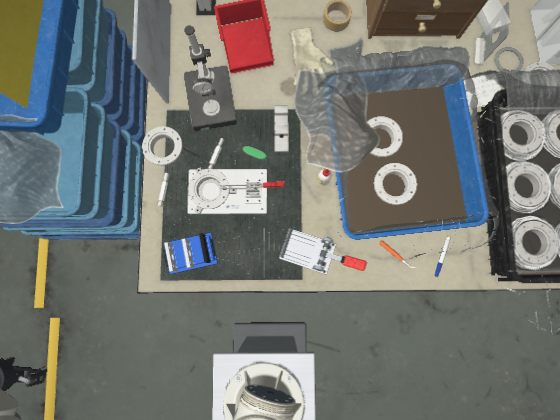

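View pics/scene0.png

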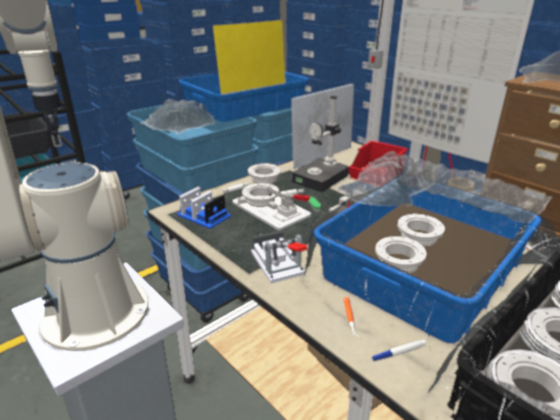

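Top view: the blue rack is at about (190,252), the fixture at (308,251) and its red paddle at (354,264). The scene view shows the rack at (203,207) and the fixture at (278,257). I'll enlarge both and get rough positions.

Run:
```python
from h import *
im=cv2.imread('pics/top0.png'); c=P('top')
a=cv2.resize(im[225:280,155:225],None,fx=8,fy=8,interpolation=cv2.INTER_CUBIC)
b=cv2.resize(im[220:280,270:375],None,fx=7.5,fy=7.5,interpolation=cv2.INTER_CUBIC)
o=np.zeros((600,800,3),np.uint8)
s=cv2.imread('pics/scene0.png')
s1=cv2.resize(s[180:235,170:240],None,fx=5.7,fy=5.5);s2=cv2.resize(s[225:285,240:320],None,fx=4.9,fy=4.9)
a=cv2.resize(a,(370,290));b=cv2.resize(b,(430,246))
o[:290,:370]=a;o[:246,370:]=b;o[295:295+s1.shape[0],:s1.shape[1]]=s1[:305];o[295:295+s2.shape[0],405:405+s2.shape[1]]=s2[:305]
cv2.imwrite('pics/crops.png',o)
print(onz(c,[[190,252],[308,251],[354,264],[260,390],[140,291],[324,174]],0).round())
cs=P('scene'); hsv=cv2.cvtColor(im,cv2.COLOR_BGR2HSV)
print(onz(cs,[[203,207],[278,257]],0).round())
```

```text
[[ 470.  241.    0.]
 [ 471. -144.    0.]
 [ 427. -293.    0.]
 [  38.   12.    0.]
 [ 345.  400.    0.]
 [ 728. -202.    0.]]
[[ 498.  291.    0.]
 [ 493. -122.    0.]]
```

View pics/crops.png

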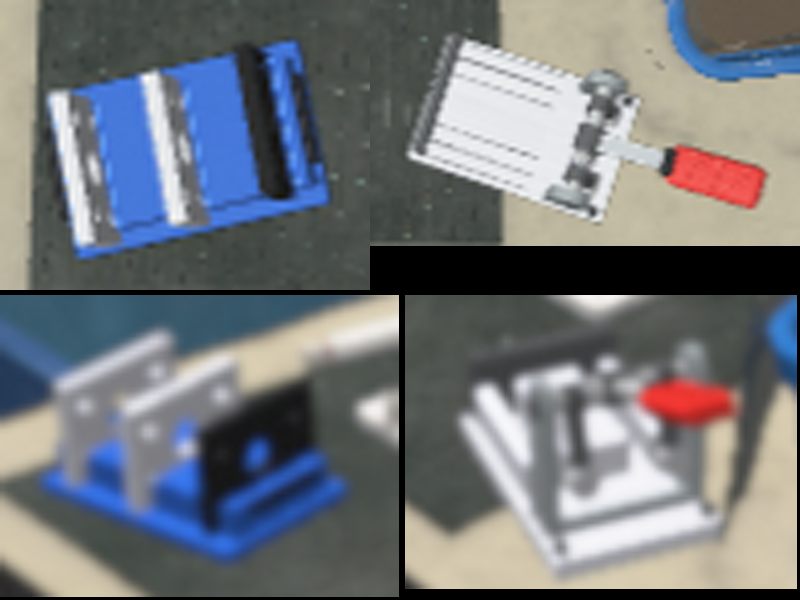

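The crops show bare blanks in the left and middle rack slots and the black plate in the right one. The fixture is empty, with the stop to the left and the paddle to the right. Next I'll go above the rack to use the wrist camera.

```bash
cat >> h.py <<'E'
def pose():
    s=r.sense(); return np.array(s['eef_pos']),s['tcp_rot'][2],s
def go(x,y,z,psi=None):
    p,a,s=pose(); psi=a if psi is None else psi
    w=(psi-a+np.pi)%(2*np.pi)-np.pi; d=np.array([x,y,z])-p
    print('at',p.round(1),'rpy',np.round(s['tcp_rot'],3),'t',round(s['clock'],2),'| rz',round(-w,3),'then dxyz',np.round([d[0]*np.cos(psi)+d[1]*np.sin(psi),d[0]*np.sin(psi)-d[1]*np.cos(psi),-d[2]],1))
E
H="python3 -m handwheel"
$H '0 0 -0.107 0 0 -20 1;0 0 -0.107 0 0 -20 1;0 0 -0.107 0 0 -20 1;0 0 -0.107 0 0 -20 1;0 0 0 6 -37 -10 1' && $H '0 0 0 6 -37 0 1;0 0 0 6 -37 0 1;0 0 0 6 -37 0 1;0 0 0 6 -37 0 1;0 0 0 6 -37 0 1' && $H '0 0 0 6 -37 0 1;0 0 0 6 -37 0 1;0 0 0 -35 -10 0 1;0 0 0 -35 -10 0 1;0 0 0 -35 -10 0 1' && $H '0 0 0 -35 -10 0 1;0 0 0 -35 -10 0 1;0 0 0 -35 -10 0 1;0 0 0 0 0 0 1;0 0 0 0 0 0 1'
python3 - <<'E'
from h import *
go(440,260,350)
c=P('wrist'); save('wrist','w1.png'); p,a,s=pose()
C=-c[2].T@c[3]; print('cam',C.round(1), (C-p).round(1), 'rack px',proj(c,[[470,241,0],[471,-144,0]]).round())
E
```

```text
clock: 0.52
eef_pos: [159.9, 571.3, 345.0]
tcp_rot: [3.137, 0.002, -2.964]
contact_force: [0.1, -1.8, 1.3]
opening: 0.999
grasp_force: 0.0
clock: 0.93
eef_pos: [161.1, 377.5, 342.8]
tcp_rot: [-3.141, -0.0, -2.971]
contact_force: [0.7, 0.3, 0.5]
opening: 1.001
grasp_force: 0.0
clock: 1.35
eef_pos: [271.7, 291.7, 343.9]
tcp_rot: [3.14, 0.002, -2.971]
contact_force: [-0.1, 0.1, -0.8]
opening: 1.002
grasp_force: 0.0
clock: 1.77
eef_pos: [380.5, 280.3, 342.6]
tcp_rot: [-3.141, -0.001, -2.974]
contact_force: [0.5, -0.1, 0.7]
opening: 0.998
grasp_force: 0.0
at [380.5 280.3 342.6] rpy [-3.141e+00 -1.000e-03 -2.974e+00] t 1.77 | rz -0.0 then dxyz [-55.3 -30.   -7.4]
cam [300.8 265.9 463.3] [-78.4 -14.6 120.7] rack px [[248. 221.]
 [ 22. 185.]]
```

View pics/w1.png

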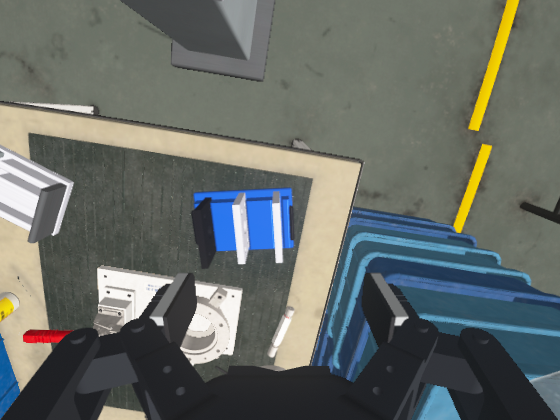

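The wrist view shows the rack at about (243,220), the bare blanks at (240,228) and (278,228), and the black plate at (205,232). I'll move closer for the measurement.

```bash
python3 -m handwheel '0 0 0 -10 -10 31 0.5;0 0 0 -10 -10 31 0.4;0 0 0 -10 -10 31 0.4;0 0 0 0 0 0 0.4;0 0 0 0 0 0 0.4'
python3 - <<'E'
from h import *
c=P('wrist'); im=save('wrist','w2.png'); go(470,241,200)
print(proj(c,[[470,241,0],[470,241,80]]).round())
u,v=proj(c,[[470,241,40]])[0].astype(int)
print(u,v)
y0,x0=max(v-70,0),max(u-90,0); cr=cv2.cvtColor(im,cv2.COLOR_RGB2BGR)[y0:y0+150,x0:x0+190]
print(x0,y0); cv2.imwrite('pics/w2c.png',cv2.resize(cr,None,fx=4,fy=4,interpolation=cv2.INTER_CUBIC))
E
```

```text
clock: 2.23
eef_pos: [412.2, 256.1, 249.4]
tcp_rot: [-3.14, -0.004, -2.972]
contact_force: [0.8, 0.5, 1.6]
opening: 0.401
grasp_force: 0.0
at [413.  256.9 250.9] rpy [ 3.142e+00 -1.000e-03 -2.971e+00] t 2.28 | rz -0.0 then dxyz [-53.4 -25.3  50.9]
[[261. 225.]
 [257. 250.]]
259 236
169 166
```

View pics/w2c.png

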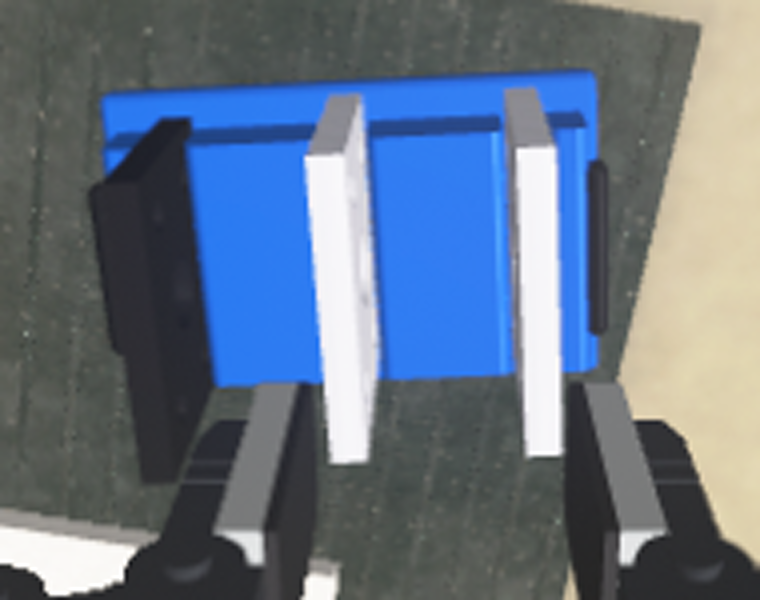

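The crop shows the top-face corners of both blanks clearly. In crop pixels the middle blank runs (307,156)-(344,153)-(369,461)-(330,464), and the outer one (514,150)-(554,147)-(561,455)-(527,457).

Run:
```python
from h import *
c=P('wrist')
for n,q in dict(mid=[(307,156),(344,153),(369,461),(330,464)],out=[(514,150),(554,147),(561,455),(527,457)],rack=[(103,96),(592,70),(597,368)]).items():
    X=onz(c,(np.array(q)+.5)/4-.5+np.array([169,166]),32 if n=='rack' else 80); print(n,X.round(1).tolist())
    if n!='rack':
        e0,e1=(X[0]+X[1])/2,(X[2]+X[3])/2; d=e1-e0; m=(e0+e1)/2; yaw=np.arctan2(d[1],d[0])
        print('  mid',m.round(1),'len',np.linalg.norm(d).round(1),'thick',np.linalg.norm(X[0]-X[1]).round(1),'yaw',yaw.round(3)); go(m[0],m[1],160,yaw+np.pi)
```

```text
mid [[422.8, 222.4, 80.0], [420.3, 231.7, 80.0], [509.1, 251.7, 80.0], [511.9, 240.9, 80.0]]
  mid [466.  236.7  80. ] len 91.0 thick 9.6 yaw 0.213
at [413.  256.9 250.9] rpy [ 3.142e+00 -1.000e-03 -2.971e+00] t 2.28 | rz -0.043 then dxyz [-47.5 -30.9  90.9]
out [[412.1, 274.9, 80.0], [409.6, 284.9, 80.0], [497.9, 305.0, 80.0], [500.2, 295.7, 80.0]]
  mid [454.9 290.1  80. ] len 90.6 thick 10.3 yaw 0.228
at [413.  256.9 250.9] rpy [ 3.142e+00 -1.000e-03 -2.971e+00] t 2.28 | rz -0.057 then dxyz [-48.3  22.9  90.9]
rack [[429.3, 156.7, 32.0], [397.1, 298.3, 32.0], [491.9, 320.3, 32.0]]
```

```bash
H="python3 -m handwheel"
$H '0 0 -0.05 0 0 10 0.4;0 0 0 -23 -15.5 30 0.4;0 0 0 -24 -15.5 30 0.4;0 0 0 0 0 20 0.4;0 0 0 0 0 0 0.4' 40 && python3 -c "
from h import *
go(466,236.7,63,0.221+np.pi)"
```

```text
clock: 2.7
eef_pos: [465.7, 236.4, 158.8]
tcp_rot: [-3.141, -0.003, -2.922]
contact_force: [-2.3, -0.9, 0.4]
opening: 0.401
grasp_force: 0.0
at [465.7 236.4 158.8] rpy [-3.141e+00 -3.000e-03 -2.922e+00] t 2.7 | rz -0.001 then dxyz [-0.3  0.3 95.8]
```

```bash
H="python3 -m handwheel"
$H '0 0 0 0 0 30 0.4;0 0 0 0 0 30 0.4;0 0 0 0 0 20 0.4;0 0 0 0 0 16 0.4;0 0 0 0 0 0 0.4' && $H '0 0 0 0 0 0 0.05;0 0 0 0 0 0 0.05;0 0 0 0 0 0 0.05;0 0 0 0 0 0 0.05;0 0 0 0 0 0 0.05' 40
```

```text
clock: 3.12
eef_pos: [465.4, 237.2, 64.2]
tcp_rot: [-3.141, -0.002, -2.92]
contact_force: [-1.3, 0.2, 0.1]
opening: 0.403
grasp_force: 0.0
clock: 3.53
eef_pos: [467.7, 237.5, 66.7]
tcp_rot: [3.14, 0.003, -2.922]
contact_force: [-2.4, 1.7, 8.8]
opening: 0.113
grasp_force: 41.1
```

```bash
H="python3 -m handwheel"
$H '0 0 0 0 0 -10 0.05;0 0 0 0 0 -25 0.05;0 0 0 0 0 -35 0.05;0 0 0 0 0 -35 0.05;0 0 0 0 -15 -25 0.05' && $H '0 0 0 0 -30 -20 0.05;0 0 0 0 -38 -20 0.05;0 0 0 0 -38 -10 0.05;0 0 0 0 -38 -10 0.05;0 0 0 0 -38 -10 0.05' && $H '0 0 0 0 -38 0 0.05;0 0 0 -5 -38 0 0.05;0 0 0 0 -24 0 0.05;0 0 0 0 0 0 0.05;0 0 0 0 0 0 0.05'
python3 - <<'E'
from h import *
c=P('wrist'); im=save('wrist','w3.png'); go(540,-60,260)
print(proj(c,[[471,-144,30],[427,-293,140]]).round())
E
```

```text
clock: 3.95
eef_pos: [470.5, 223.5, 198.6]
tcp_rot: [3.14, 0.004, -2.92]
contact_force: [1.7, 0.4, -1.0]
opening: 0.112
grasp_force: 39.4
clock: 4.37
eef_pos: [509.3, 43.7, 266.2]
tcp_rot: [-3.141, 0.002, -2.921]
contact_force: [1.2, 1.5, -1.6]
opening: 0.113
grasp_force: 39.5
clock: 4.78
eef_pos: [536.0, -52.4, 264.9]
tcp_rot: [-3.141, 0.001, -2.924]
contact_force: [0.4, 0.4, -1.6]
opening: 0.113
grasp_force: 39.6
at [535.7 -51.4 264.6] rpy [ 3.141e+00  1.000e-03 -2.923e+00] t 4.83 | rz -0.0 then dxyz [-2.3 -9.3  4.6]
[[215. 117.]
 [  6.  20.]]
```

View pics/w3.png

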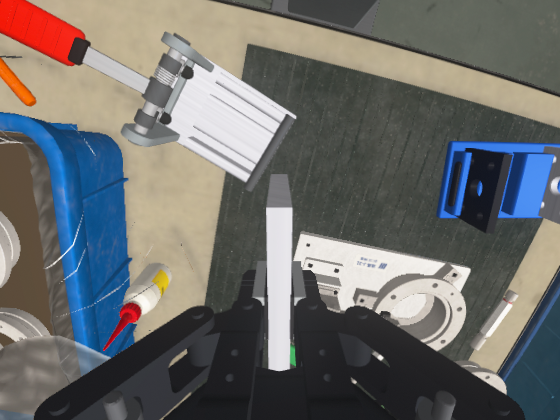

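The wrist view shows the blank held squarely at (279,290). The fixture is at top left with its stop bar running (292,116)-(250,187). I'll enlarge the fixture.

Run:
```python
import cv2
im=cv2.imread('pics/w3.png')[75:195,170:305]
cv2.imwrite('pics/w3c.png',cv2.resize(im,None,fx=5,fy=5,interpolation=cv2.INTER_CUBIC))
```

```text
(no output)
```

View pics/w3c.png

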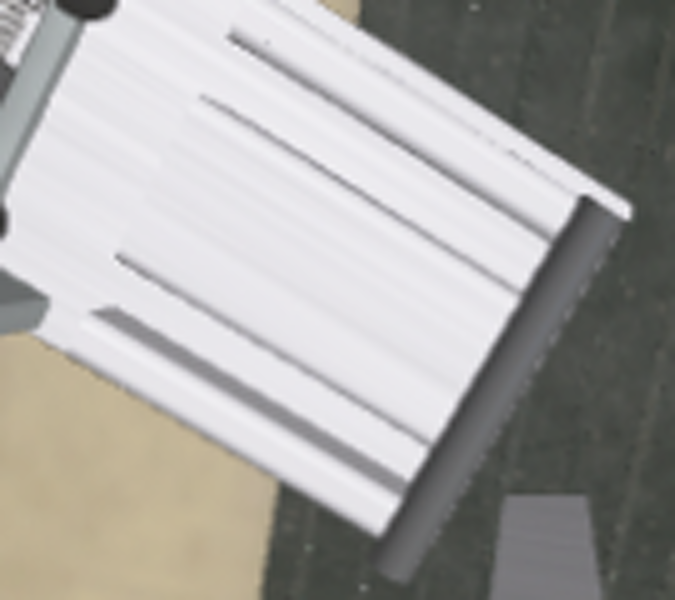

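Crop pixels: near-slot lines (230,38)-(553,240) and (203,97)-(520,293), far-slot lines (118,258)-(430,443) and (95,312)-(408,488). The top front edge of the stop runs (580,197)-(378,540).

Run:
```python
from h import *
c=P('wrist'); C=-c[2].T@c[3]
f=lambda q,z: onz(c,(np.array(q,float)+.5)/5-.5+np.array([170,75]),z)[:,:2]
st=f([(580,197),(378,540)],60)
n=st[0]-st[1]; L=np.linalg.norm(n); yv=n/L; print('stop',st.round(1).tolist(),'len',L.round(1),'yaw from stop',np.arctan2(yv[1],yv[0])+np.pi/2)
lines=[[(230,38),(553,240)],[(203,97),(520,293)],[(118,258),(430,443)],[(95,312),(408,488)]]
A=[]
for l in lines:
    X=f(l,37); d=X[1]-X[0]; A.append(np.arctan2(d[1],d[0])); print(X.round(1).tolist(),A[-1].round(4),np.linalg.norm(d).round(1))
a=np.mean(A); xd=np.array([np.cos(a),np.sin(a)]); yd=np.array([-xd[1],xd[0]])
print('mean yaw',a,'stop mid',st.mean(0),'x:',(st@xd).round(1),'y:',(st@yd).round(1),'cam x,y',(C[:2]@xd).round(1),(C[:2]@yd).round(1),C.round(1))
for l in lines: print('y at z37',(f(l,37)@yd).round(1),'x',(f(l,37)@xd).round(1))
```

```text
stop [[450.9, -64.0], [532.4, -92.0]] len 86.2 yaw from stop 4.381456967873705
[[434.2, -146.1], [460.9, -67.5]] 1.2444 83.0
[[447.6, -150.1], [473.9, -72.3]] 1.244 82.1
[[485.9, -163.9], [512.1, -85.8]] 1.2467 82.4
[[499.0, -167.6], [523.8, -88.9]] 1.2656 82.5
mean yaw 1.2501634527005516 stop mid [491.61977971 -78.02342137] x: [81.3 80.5] y: [-448.1 -534.3] cam x,y 77.4 -455.5 [456.7 -70.1 385.2]
y at z37 [-458.2 -458.7] x [-1.8 81.2]
y at z37 [-472.1 -472.6] x [-1.4 80.7]
y at z37 [-512.8 -513.1] x [-2.4 79.9]
y at z37 [-526.4 -525.1] x [-1.8 80.7]
```

```bash
H="python3 -m handwheel"; 
$H '0 0 0.1245 0 0 0 0.05;0 0 0.1245 0 0 0 0.05;0 0 0.1245 0 0 0 0.05;0 0 0.1245 0 0 0 0.05;0 0 0.1245 0 0 0 0.05' >/dev/null && $H '0 0 0.1245 0 0 0 0.05;0 0 0.1245 0 0 0 0.05;0 0 0.1245 0 0 0 0.05;0 0 0.1245 0 0 0 0.05;0 0 0.1245 0 0 0 0.05' >/dev/null && $H '0 0 0.1245 0 0 0 0.05;0 0 0.1245 0 0 0 0.05;0 0 0.1245 0 0 0 0.05;0 0 0.1245 0 0 0 0.05;0 0 0.1245 0 0 0 0.05' >/dev/null && $H '0 0 0.1245 0 0 0 0.05;0 0 0.1245 0 0 0 0.05;0 0 0 0 0 0 0.05'
python3 -c "
from h import *
go(502,-137,140,1.246)"
```

```text
clock: 6.33
eef_pos: [535.7, -49.8, 264.2]
tcp_rot: [3.142, -0.0, 1.241]
contact_force: [0.1, 0.2, -1.2]
opening: 0.11
grasp_force: 39.6
at [535.7 -49.8 264.2] rpy [ 3.142 -0.     1.241] t 6.33 | rz -0.005 then dxyz [-93.4  -4.1 124.2]
```

```bash
H="python3 -m handwheel"; 
$H '0 0 -0.005 -23 -1 10 0.05;0 0 0 -23.5 -1 20 0.05;0 0 0 -23.5 -1 30 0.05;0 0 0 -23.5 -1 35 0.05;0 0 0 0 0 20 0.05' && $H '0 0 0 0 0 0 0.05;0 0 0 0 0 0 0.05'
python3 - <<'E'
from h import *
c=P('wrist'); im=save('wrist','w4.png'); go(502,-137,70,1.246)
E
```

```text
clock: 6.75
eef_pos: [500.2, -139.7, 146.9]
tcp_rot: [-3.139, 0.001, 1.255]
contact_force: [-1.0, 0.2, -2.3]
opening: 0.112
grasp_force: 39.5
clock: 6.92
eef_pos: [502.4, -137.6, 149.0]
tcp_rot: [-3.14, -0.0, 1.253]
contact_force: [0.6, -0.5, -2.1]
opening: 0.109
grasp_force: 39.6
at [ 503.5 -137.7  150.1] rpy [ 3.141 -0.     1.253] t 6.97 | rz 0.007 then dxyz [ 0.2 -1.7 80.1]
```

View pics/w4.png

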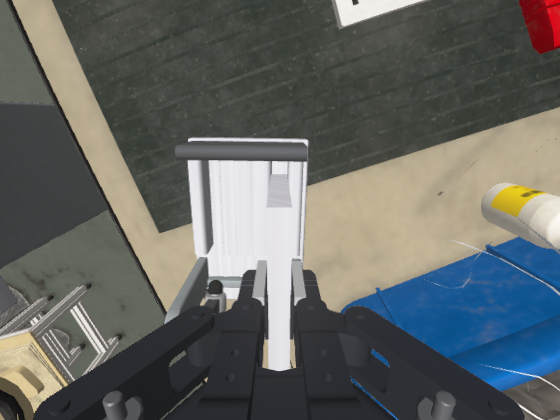

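The view shows the blank at (279,190) in line with the far slot, whose mouth is at about (280,168), and parallel to it. I'll lower it.

```bash
H="python3 -m handwheel"; 
$H '0 0 0.005 0 -0.7 25 0.05;0 0 0 0 0 20 0.05;0 0 0 0 0 8 0.05;0 0 0 0 0 6 0.05;0 0 0 0 0 0 0.05' && $H '0 0 0 0 0 6 0.05;0 0 0 0 0 5 0.05;0 0 0 0 0 5 0.05;0 0 0 0 0 0 0.05'
python3 -c "
from h import *
go(502,-137,70,1.246)"
```

```text
clock: 7.38
eef_pos: [502.7, -137.7, 90.5]
tcp_rot: [3.141, -0.0, 1.247]
contact_force: [-0.8, -0.3, -1.7]
opening: 0.113
grasp_force: 39.6
clock: 7.72
eef_pos: [502.0, -138.1, 73.6]
tcp_rot: [-3.141, 0.0, 1.245]
contact_force: [-0.4, 0.1, -1.9]
opening: 0.112
grasp_force: 39.6
at [ 502.  -138.1   73.6] rpy [-3.141  0.     1.245] t 7.72 | rz -0.001 then dxyz [ 1.  -0.3  3.6]
```

```bash
H="python3 -m handwheel"; 
$H '0 0 0 0 0 3 0.05;0 0 0 0 0 1.5 0.05;0 0 0 0 0 0 0.05'
```

```text
clock: 7.97
eef_pos: [502.6, -138.2, 70.6]
tcp_rot: [3.141, -0.0, 1.245]
contact_force: [-2.9, 1.6, 12.0]
opening: 0.114
grasp_force: 41.8
```

The blank is on the slot floor (12 N up). Releasing and lifting.

```bash
H="python3 -m handwheel"; 
$H '0 0 0 0 0 0 0.4;0 0 0 0 0 0 0.4;0 0 0 0 0 0 0.4;0 0 0 0 0 -15 0.4;0 0 0 0 0 -30 0.4' && $H '0 0 0 0 0 -40 0.4;0 0 0 0 0 -40 0.4;0 0 0 0 0 -40 0.4;0 0 0 0 0 0 0.4'
python3 - <<'E'
from h import *
c=P('wrist'); im=save('wrist','w5.png'); go(454.9,290.1,160,0.221)
print(proj(c,[[502,-137,84],[450,-120,39]]).round())
E
```

```text
clock: 8.38
eef_pos: [500.0, -137.5, 112.3]
tcp_rot: [-3.136, 0.0, 1.245]
contact_force: [0.3, -0.0, -0.4]
opening: 0.404
grasp_force: 0.0
clock: 8.72
eef_pos: [505.9, -139.2, 242.2]
tcp_rot: [3.13, -0.001, 1.245]
contact_force: [2.2, -0.4, 0.6]
opening: 0.403
grasp_force: 0.0
at [ 504.7 -138.9  238.9] rpy [ 3.133 -0.     1.245] t 8.77 | rz 1.024 then dxyz [  45.5 -429.4   78.9]
[[271. 204.]
 [223. 194.]]
```

View pics/w5.png

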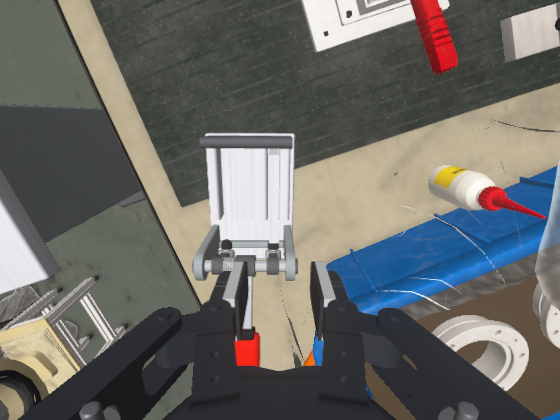

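The view shows the fixture at (250,195) and open, empty fingers. The blank is white on white around (271,204), so I'll check intensities in numbers.

Run:
```python
from h import *
c=P('wrist'); im=cv2.imread('pics/w5.png',0)
for row in (142,155,165,185,205,225,238): print(row,im[row,204:300].tolist())
d=np.array([.3191,.9477]);n=np.array([-.9477,.3191]);m=np.array([502,-137.5])
print(proj(c,[[*(m+s*45*d+t*5*n),84] for s in(1,-1) for t in (1,-1)]).round(1).tolist())
```

```text
142 [108, 107, 108, 108, 108, 108, 107, 108, 109, 108, 108, 109, 109, 109, 109, 109, 109, 109, 109, 109, 109, 109, 108, 110, 109, 110, 110, 110, 109, 110, 110, 109, 110, 110, 109, 110, 110, 110, 110, 110, 110, 110, 110, 110, 110, 111, 110, 110, 111, 111, 110, 111, 110, 111, 110, 111, 111, 111, 111, 111, 111, 112, 111, 111, 111, 111, 111, 111, 111, 111, 110, 111, 111, 111, 111, 111, 111, 111, 111, 111, 111, 111, 111, 110, 111, 110, 111, 110, 168, 199, 121, 70, 76, 83, 75, 70]
155 [79, 79, 153, 229, 235, 234, 232, 232, 233, 228, 211, 178, 136, 98, 94, 93, 136, 208, 231, 231, 234, 236, 234, 233, 233, 226, 226, 234, 235, 233, 232, 233, 234, 236, 237, 235, 234, 235, 235, 234, 233, 232, 233, 234, 234, 232, 232, 229, 227, 229, 233, 236, 238, 236, 236, 235, 236, 235, 233, 232, 220, 192, 145, 129, 215, 228, 227, 227, 227, 227, 229, 229, 230, 230, 230, 201, 218, 233, 236, 233, 232, 232, 233, 226, 204, 163, 193, 230, 237, 205, 110, 72, 74, 71, 69, 71]
165 [75, 76, 91, 176, 232, 235, 233, 233, 233, 232, 223, 198, 161, 129, 108, 94, 94, 193, 233, 231, 232, 236, 237, 235, 234, 225, 222, 232, 235, 
[... 1616 characters left out ...]
35, 231, 230, 230, 231, 234, 234, 234, 233, 231, 231, 231, 232, 233, 234, 219, 174, 159, 158, 155, 153, 149, 168, 193, 157, 175, 185, 184, 183, 182, 181, 180]
238 [167, 145, 140, 138, 138, 136, 128, 109, 85, 73, 73, 73, 74, 73, 73, 77, 203, 236, 236, 235, 233, 234, 233, 232, 235, 238, 236, 234, 234, 235, 236, 238, 238, 235, 233, 233, 233, 235, 234, 233, 233, 234, 235, 231, 231, 233, 237, 237, 235, 232, 232, 230, 229, 232, 235, 234, 234, 233, 231, 231, 232, 233, 233, 234, 234, 231, 230, 230, 232, 234, 234, 234, 232, 231, 230, 231, 231, 232, 232, 175, 117, 131, 141, 140, 140, 139, 137, 124, 123, 165, 175, 174, 173, 171, 169, 168]
[[267.3, 159.2], [278.1, 159.1], [268.5, 247.6], [278.2, 247.6]]
```

The far blank stands in its slot: its end face and top show at columns 268–278, where they were predicted. Now the second blank.

```bash
H="python3 -m handwheel"; 
$H '0 0 0.114 0 0 0 0.4;0 0 0.114 0 0 0 0.4;0 0 0.114 0 0 0 0.4;0 0 0.114 0 0 0 0.4;0 0 0.114 0 0 0 0.4' >/dev/null && $H '0 0 0.114 0 0 0 0.4;0 0 0.114 0 0 0 0.4;0 0 0.114 0 0 0 0.4;0 0 0.114 0 0 0 0.4;0 0 0 4 -30 0 0.4' > /dev/null && $H '0 0 0 4 -39 0 0.4;0 0 0 4 -39 0 0.4;0 0 0 4 -39 0 0.4;0 0 0 4 -39 0 0.4;0 0 0 4 -39 0 0.4' >/dev/null && $H '0 0 0 4 -39 0 0.4;0 0 0 4 -39 0 0.4;0 0 0 4 -39 20 0.4;0 0 0 4 -39 20 0.4;0 0 0 4 -39 20 0.4' >/dev/null && $H '0 0 0 2 -9 20 0.4;0 0 0 0 0 0 0.4;0 0 0 0 0 0 0.4'
python3 -c "
from h import *
go(455,290.1,63,0.221)"
```

```text
clock: 10.68
eef_pos: [453.0, 283.8, 156.0]
tcp_rot: [3.14, 0.004, 0.221]
contact_force: [0.5, -0.5, 0.1]
opening: 0.399
grasp_force: 0.0
at [453.  283.8 156. ] rpy [3.14  0.004 0.221] t 10.68 | rz -0.0 then dxyz [ 3.3 -5.7 93. ]
```

```bash
H="python3 -m handwheel"; 
$H '0 0 0 2.5 -5.5 5 0.4;0 0 0 0 0 30 0.4;0 0 0 0 0 30 0.4;0 0 0 0 0 18 0.4;0 0 0 0 0 10 0.4' && $H '0 0 0 0 0 0 0.4;0 0 0 0 0 0 0.05;0 0 0 0 0 0 0.05;0 0 0 0 0 0 0.05;0 0 0 0 0 0 0.05' 40
```

```text
clock: 11.1
eef_pos: [455.6, 288.9, 63.5]
tcp_rot: [3.141, 0.001, 0.218]
contact_force: [-0.8, 0.6, -0.2]
opening: 0.399
grasp_force: 0.0
clock: 11.52
eef_pos: [456.8, 290.8, 66.3]
tcp_rot: [-3.141, -0.003, 0.219]
contact_force: [-0.2, -1.9, 7.2]
opening: 0.107
grasp_force: 42.5
```

```bash
H="python3 -m handwheel"; 
$H '0 0 0 0 0 -10 0.05;0 0 0 0 0 -25 0.05;0 0 0 0 0 -35 0.05;0 0 0 0 0 -35 0.05;0 0 0 0 15 -35 0.05' >/dev/null && $H '0 0 0 -7 30 0 0.05;0 0 0 -7 38 0 0.05;0 0 0 -7 38 0 0.05;0 0 0 -7 38 0 0.05;0 0 0 -7 38 0 0.05' >/dev/null && $H '0 0 0 -7 38 0 0.05;0 0 0 -7 38 0 0.05;0 0 0 -7 38 0 0.05;0 0 0 -7 34 0 0.05;0 0 -0.114 0 0 0 0.05' && $H '0 0 -0.114 0 0 0 0.05;0 0 -0.114 0 0 0 0.05;0 0 -0.114 0 0 0 0.05;0 0 -0.114 0 0 0 0.05;0 0 -0.114 0 0 0 0.05' >/dev/null && $H '0 0 -0.114 0 0 0 0.05;0 0 -0.114 0 0 0 0.05;0 0 -0.114 0 0 0 0.05;0 0 0 0 0 0 0.05;0 0 0 0 0 0 0.05'
python3 -c "
from h import *
go(450,-120,150,1.246)"
```

```text
clock: 12.77
eef_pos: [469.3, -65.0, 205.9]
tcp_rot: [3.139, -0.001, 0.329]
contact_force: [0.5, 1.0, -0.1]
opening: 0.11
grasp_force: 41.3
clock: 13.6
eef_pos: [469.2, -60.1, 205.4]
tcp_rot: [3.141, -0.0, 1.242]
contact_force: [-0.1, -1.2, -1.1]
opening: 0.112
grasp_force: 41.3
at [469.2 -60.1 205.4] rpy [ 3.141 -0.     1.242] t 13.6 | rz -0.004 then dxyz [-62.9   0.9  55.4]
```

```bash
H="python3 -m handwheel"; 
$H '0 0 -0.003 -21 0.3 15 0.05;0 0 0 -21 0.3 15 0.05;0 0 0 -21 0.3 15 0.05;0 0 0 0 0 10 0.05;0 0 0 0 0 0 0.05' && $H '0 0 0 0 0 0 0.05;0 0 0 0 0 0 0.05'
python3 -c "
from h import *
go(450.1,-120.5,70.5,1.245)"
```

```text
clock: 14.02
eef_pos: [450.7, -119.9, 150.0]
tcp_rot: [3.141, -0.002, 1.241]
contact_force: [1.3, 6.0, 6.5]
opening: 0.114
grasp_force: 44.3
clock: 14.18
eef_pos: [450.7, -119.5, 150.4]
tcp_rot: [3.141, -0.002, 1.243]
contact_force: [1.5, 5.6, 3.4]
opening: 0.11
grasp_force: 43.9
at [ 450.7 -119.5  150.4] rpy [ 3.141e+00 -2.000e-03  1.243e+00] t 14.18 | rz -0.002 then dxyz [-1.1 -0.3 79.9]
```

About 6 N is pushing along the fixture's +x, so the blank's end seems to brush the lever side. I'll back off towards the stop a little and recheck.

```bash
H="python3 -m handwheel"; 
$H '0 0 0 2.5 0 -4 0.05;0 0 0 2.5 0 0 0.05;0 0 0 0 0 0 0.05;0 0 0 0 0 0 0.05'
python3 - <<'E'
from h import *
c=P('wrist'); im=save('wrist','w6.png'); go(450.1,-120.5,70.5,1.245)
cv2.imwrite('pics/w6c.png',cv2.resize(cv2.cvtColor(im,cv2.COLOR_RGB2BGR)[120:380,180:420],None,fx=2.3,fy=2.3,interpolation=cv2.INTER_CUBIC))
E
```

```text
clock: 14.52
eef_pos: [451.7, -115.3, 153.9]
tcp_rot: [3.142, 0.0, 1.248]
contact_force: [-0.8, 0.3, -1.0]
opening: 0.108
grasp_force: 43.2
at [ 451.6 -115.3  153.8] rpy [-3.142  0.     1.248] t 14.57 | rz 0.003 then dxyz [-5.4  0.2 83.3]
```

```bash
H="python3 -m handwheel"; 
$H '0 0 0 0 0 25 0.05;0 0 0 0 0 22 0.05;0 0 0 0 0 8 0.05;0 0 0 0 0 6 0.05;0 0 0 0 0 0 0.05' && $H '0 0 0 0 0 6 0.05;0 0 0 0 0 5 0.05;0 0 0 0 0 5 0.05;0 0 0 0 0 0 0.05'
```

```text
clock: 14.98
eef_pos: [451.1, -115.3, 92.0]
tcp_rot: [-3.14, 0.0, 1.248]
contact_force: [0.1, -0.1, -0.5]
opening: 0.111
grasp_force: 43.1
clock: 15.32
eef_pos: [451.4, -115.4, 76.3]
tcp_rot: [-3.141, 0.0, 1.248]
contact_force: [0.2, 0.3, -0.7]
opening: 0.112
grasp_force: 43.2
```

```bash
H="python3 -m handwheel"; 
$H '0 0 0 0 0 3 0.05;0 0 0 0 0 2 0.05;0 0 0 0 0 1 0.05;0 0 0 0 0 0 0.05'
```

```text
clock: 15.65
eef_pos: [452.1, -115.9, 72.0]
tcp_rot: [3.141, 0.001, 1.249]
contact_force: [-5.3, -2.5, 19.1]
opening: 0.111
grasp_force: 46.3
```

```bash
H="python3 -m handwheel"; 
$H '0 0 0 0 0 -1 0.4;0 0 0 0 0 0 0.4;0 0 0 0 0 0 0.4;0 0 0 0 0 -15 0.4;0 0 0 0 0 -30 0.4' && $H '0 0 0 0 0 -40 0.4;0 0 0 0 0 -40 0.4;0 0 0 0 0 -40 0.4;0 0 0 -20 -5 0 0.4;0 0 0 -35 -6 0 0' && $H '0 0 0 -35 -6 0 0;0 0 0 -35 -6 0 0;0 0 0 -20 -5 0 0;0 0 0 0 0 0 0;0 0 0 0 0 0 0'
python3 - <<'E'
from h import *
save('scene','s7.png'); go(427,-274,180,1.246); print(r.nose_length)
c=P('wrist'); im=save('wrist','w7.png')
cr=cv2.cvtColor(im,cv2.COLOR_RGB2BGR)[20:300,150:410]; cv2.imwrite('pics/w7c.png',cv2.resize(cr,None,fx=2.1,fy=2.1,interpolation=cv2.INTER_CUBIC))
E
```

```text
clock: 16.07
eef_pos: [449.5, -114.8, 114.8]
tcp_rot: [-3.136, 0.0, 1.248]
contact_force: [0.3, 0.4, 0.0]
opening: 0.399
grasp_force: 0.0
clock: 16.48
eef_pos: [426.1, -163.6, 239.6]
tcp_rot: [3.135, -0.001, 1.251]
contact_force: [0.5, 0.4, -1.7]
opening: 0.272
grasp_force: 0.0
clock: 16.9
eef_pos: [378.7, -244.7, 236.7]
tcp_rot: [-3.141, -0.0, 1.246]
contact_force: [1.1, 0.5, 0.5]
opening: -0.0
grasp_force: 0.0
at [ 379.1 -244.   236.7] rpy [-3.141 -0.     1.247] t 16.95 | rz 0.001 then dxyz [-13.1  55.   56.7]
22.0
```

View pics/w7c.png

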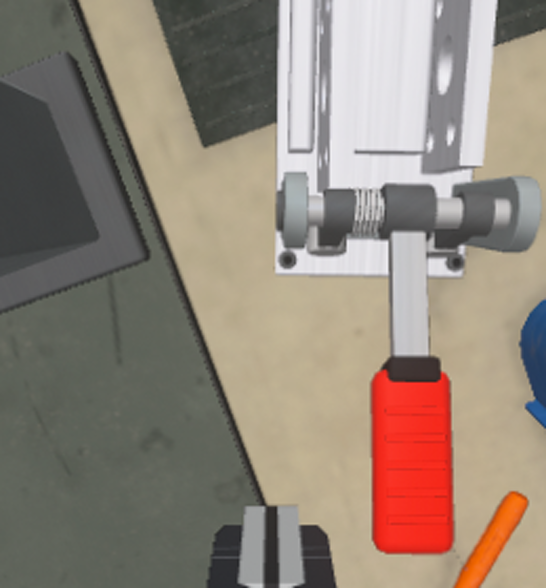

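Both blanks stand in their slots, the near one at crop (320,80) and the far one at (440,90). The red paddle's middle is at crop (412,462), and the shut fingers are to its left. I'll measure the paddle.

Run:
```python
from h import *
c=P('wrist'); q=np.array([(374,372),(449,376),(452,550),(373,550),(412,462)],float)
X=onz(c,(q+.5)/2.1-.5+np.array([150,20]),147)
d=np.array([.3191,.9477]);n=np.array([-.9477,.3191]);o=np.array([478.6,-121.1])
for p in X: print(p.round(1),'fixture',((p[:2]-o)@d).round(1),((p[:2]-o)@n).round(1))
t=o-160*d; go(t[0],t[1],185,1.246)
```

```text
[ 423.4 -230.7  147. ] fixture -121.5 17.3
[ 448.4 -240.5  147. ] fixture -122.8 -9.5
[ 433.5 -309.8  147. ] fixture -193.3 -17.5
[ 404.  -299.8  147. ] fixture -193.1 13.7
[ 427.7 -268.4  147. ] fixture -155.8 1.3
at [ 379.4 -243.6  236.7] rpy [-3.141 -0.     1.248] t 17.0 | rz 0.002 then dxyz [-12.2  54.9  51.7]
```

```bash
H="python3 -m handwheel"; 
$H '0 0 0 -8 27 0 0;0 0 0 -8 28 0 0;0 0 0 0 0 25 0;0 0 0 0 0 20 0;0 0 0 0 0 0 0' && $H '0 0 0 0 0 6 0;0 0 0 0 0 6 0;0 0 0 0 0 6 0;0 0 0 0 0 6 0;0 0 0 0 0 0 0'
python3 -c "
from h import *
go(426.6,-275.6,126,1.246)"
```

```text
clock: 17.42
eef_pos: [425.3, -274.5, 188.3]
tcp_rot: [-3.136, -0.002, 1.25]
contact_force: [-1.6, 1.0, 0.2]
opening: 0.001
grasp_force: 0.0
clock: 17.83
eef_pos: [426.2, -276.5, 167.3]
tcp_rot: [-3.141, -0.0, 1.248]
contact_force: [-0.5, 0.4, 1.2]
opening: -0.0
grasp_force: 0.4
at [ 426.2 -276.5  167.3] rpy [-3.141 -0.     1.248] t 17.83 | rz 0.002 then dxyz [ 1.   0.1 41.3]
```

```bash
H="python3 -m handwheel"; 
$H '0 0 0 0 0 5 0;0 0 0 0 0 5 0;0 0 0 0 0 5 0;0 0 0 0 0 5 0;0 0 0 0 0 0 0' && $H '0 0 0 0 0 5 0;0 0 0 0 0 5 0;0 0 0 0 0 4 0;0 0 0 0 0 3 0;0 0 0 0 0 0 0' && $H '0 0 0 0 0 0 0;0 0 0 0 0 0 0'
```

```text
clock: 18.25
eef_pos: [426.1, -276.6, 146.9]
tcp_rot: [-3.141, -0.0, 1.248]
contact_force: [1.1, -0.6, 1.7]
opening: -0.003
grasp_force: 0.9
clock: 18.67
eef_pos: [426.4, -277.6, 130.8]
tcp_rot: [3.141, 0.002, 1.249]
contact_force: [-2.8, -3.5, 10.2]
opening: -0.002
grasp_force: 4.9
clock: 18.83
eef_pos: [426.5, -277.6, 131.2]
tcp_rot: [3.141, 0.001, 1.249]
contact_force: [-3.5, -5.5, 9.6]
opening: 0.0
grasp_force: 4.8
```

```bash
H="python3 -m handwheel"; 
$H '0 0 0 0 0 2 0;0 0 0 -1 0 2 0;0 0 0 -1 0 1.5 0;0 0 0 0 0 0 0;0 0 0 0 0 0 0'
python3 - <<'E'
from h import *
go(426.6,-275.6,126,1.246); im=save('scene','s8.png'); c=P('scene')
# paddle end points of the red grip, predicted for level and +-0.05
d=np.array([.3191,.9477]);o=np.array([478.6,-121.1])
hsv=cv2.cvtColor(im,cv2.COLOR_RGB2HSV); m=((hsv[...,0]<8)|(hsv[...,0]>172))&(hsv[...,1]>150)&(hsv[...,2]>90)
u,v=proj(c,[[425,-280,97]])[0]; k=np.zeros_like(m);k[int(v)-25:int(v)+25,int(u)-30:int(u)+30]=1
ys,xs=np.where(m&k); print('n',len(xs),'cent',xs.mean(),ys.mean(),'x',xs.min(),xs.max(),'y',ys.min(),ys.max())
for a in (0,.35,.45,.55):
    t=.45-a; P3=[[*(o+(-68-R*np.cos(t))*d),97+R*np.sin(t)] for R in (65,100,135)]
    print(a,proj(c,P3).round(1).tolist())
E
```

```text
clock: 19.25
eef_pos: [426.2, -278.3, 125.7]
tcp_rot: [3.141, -0.001, 1.248]
contact_force: [-0.0, 3.8, 12.7]
opening: -0.002
grasp_force: 6.2
at [ 426.2 -278.3  125.7] rpy [ 3.141e+00 -1.000e-03  1.248e+00] t 19.25 | rz 0.002 then dxyz [ 2.7 -0.5 -0.3]
n 152 cent 298.57894736842104 264.11842105263156 x 289 307 y 255 272
0 [[292.3, 245.2], [297.6, 246.5], [303.1, 247.8]]
0.35 [[293.2, 253.3], [298.9, 259.4], [304.9, 265.7]]
0.45 [[293.2, 255.4], [298.9, 262.7], [304.8, 270.3]]
0.55 [[293.1, 257.4], [298.7, 265.8], [304.6, 274.5]]
```

Run:
```python
from h import *
c=P('scene'); d=np.array([.3191,.9477]);n=np.array([-.9477,.3191]);o=np.array([478.6,-121.1])
def slab(a): # outline of red grip block
    t=.45-a; pts=[]
    for R in (65,135):
        for h in (-7,7):
            for w in (-15,15):
                xy=o+(-68-R*np.cos(t)+h*np.sin(t))*d+w*n; pts.append([*xy,97+R*np.sin(t)+h*np.cos(t)])
    return proj(c,pts)
for f,A in (('s7.png',(0,)),('s8.png',(.4,.45,.5))):
    im=cv2.imread('pics/'+f); hsv=cv2.cvtColor(im,cv2.COLOR_BGR2HSV); m=((hsv[...,0]<8)|(hsv[...,0]>172))&(hsv[...,1]>130)&(hsv[...,2]>70)
    k=np.zeros_like(m);k[225:290,275:325]=1; ys,xs=np.where(m&k)
    print(f,len(xs),'x',xs.min(),xs.max(),'y',ys.min(),ys.max(),'cent',xs.mean().round(1),ys.mean().round(1))
    for a in A: s=slab(a); print(a,'x',s[:,0].min().round(1),s[:,0].max().round(1),'y',s[:,1].min().round(1),s[:,1].max().round(1))
# blanks in the wrist view: column of greys along each slot centre
cw=P('wrist'); im=save('wrist','w9.png'); g=cv2.cvtColor(im,cv2.COLOR_RGB2GRAY)
for s,w in (('near',27.5),('far',-27.5)):
    for z in (84,60): print(s,z,proj(cw,[[*(o+x*d+w*n),z] for x in (45,40,-45,-50)]).round(0).tolist())
    L=[[*(o+x*d+w*n),84] for x in np.arange(60,-64,-4)]; print([int(g[int(b),int(a)]) if 0<=b<420 and 0<=a<560 else -1 for a,b in proj(cw,L)])
```

```text
s7.png 131 x 288 306 y 242 251 cent 297.0 246.4
0 x 286.6 309.0 y 241.3 252.0
s8.png 169 x 289 308 y 255 272 cent 298.5 264.2
0.4 x 287.9 310.3 y 250.8 271.8
0.45 x 287.9 310.3 y 252.0 274.0
0.5 x 287.9 310.3 y 253.0 276.1
near 84 [[213.0, -178.0], [213.0, -167.0], [220.0, 36.0], [220.0, 47.0]]
near 60 [[222.0, -139.0], [222.0, -128.0], [228.0, 47.0], [228.0, 57.0]]
[-1, -1, -1, -1, -1, -1, -1, -1, -1, -1, -1, -1, -1, -1, -1, -1, -1, -1, -1, -1, -1, -1, -1, 230, 230, 230, 199, 129, 104, 227, 98]
far 84 [[338.0, -178.0], [338.0, -167.0], [331.0, 37.0], [331.0, 48.0]]
far 60 [[330.0, -139.0], [329.0, -128.0], [324.0, 48.0], [324.0, 57.0]]
[-1, -1, -1, -1, -1, -1, -1, -1, -1, -1, -1, -1, -1, -1, -1, -1, -1, -1, -1, -1, -1, -1, -1, 221, 222, 222, 222, 106, 105, 48, 96]
```

Both blank ends lie at the home position (about −45 mm), and the fingertips are at 103.7 mm, where 104 mm is level. One settling check, then I hand in.

```bash
python3 -m handwheel '0 0 0 0 0 0 0;0 0 0 0 0 0 0;0 0 0 0 0 0 0;0 0 0 0 0 0 0;0 0 0 0 0 0 0' && python3 -c "
from rig import r
s=r.sense(); print(s['eef_pos'],s['contact_force'])
if abs(s['eef_pos'][2]-126)<1.5: print(r.sign_off())"
```

```text
clock: 19.77
eef_pos: [426.2, -278.3, 125.8]
tcp_rot: [3.141, -0.001, 1.248]
contact_force: [-0.0, 3.5, 12.3]
opening: -0.001
grasp_force: 6.2
[ 426.19394254 -278.31246915  125.84278862] [-0.02300971  3.52486373 12.32236015]
the job is handed in; nothing more can be done
None
```

Job handed in at 19.8 s: both blanks are standing in the fixture slots, pushed home against the stop as far as the wrist camera shows, with the shut fingers holding the paddle level (tips at 103.8 mm against 104 mm, about 12 N), and the black plate and tools were left alone.

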